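# Clip the exhibit phone into the photo cradle

## Robot

A 6-joint arm with a two-finger parallel gripper is mounted at the origin on the work surface. World frame = base frame: x ahead of the robot, y to its left, z up, the work surface at z = 0. Lengths are in m, angles in rad, forces in N, time in s.
With the tool pointing down it reaches from about 0.425 to 1.125 m from the base axis. Payload 14.9 kg.
Tool frame: the origin (TCP) lies at the very end of the fingers, on their centre line; the grasp point (between the pads) lies 19 mm behind it; y points along the fingers, x is the direction in which the jaws open and shut, and the axes are right-handed (so a half turn about y gives the same grasp; the last joint's range is limited). The gripper opens to 91 mm and grips with 3 to 60 N. Pads are 32 mm wide; open, the fingers measure 118 mm over their backs; the gripper's body (76 mm by 178 mm) begins 60 mm behind the grasp point.
Start: joints at [1.314, 0.379, 1.734, -0, 1.028, -0.033], TCP at [0.155, 0.683, 0.214] pointing down, gripper open.
Joint ranges: [-2.77, 2.77], [-0.74, 2.19], [0, 2.66], [-1.06, 4.2], [0.31, 2.87], [-3.08, 3.08]. Speed limits (rad/s): [1.89, 1.89, 2.39, 3.14, 3.14, 3.14].

## Interface

Orientations are given as a rotation vector (axis times angle).
In Python, from plant import * gives the robot as it stands. The module is installed in compiled form; this text tells all that it offers.
- The arm moves only by the shell command python3 -m handwheel 'ROWS' [OPENING] [FORCE]. ROWS is JSON, a list of rows, each a list of 4 numbers: the shift along the tool's x, y, z in mm, then the turn about the tool's y in degrees. In form: [[dx, dy, dz, roll], ...]. A call has exactly 8 rows; each row is the pose to reach, as a shift and turn from the pose commanded when the call began, along the tool's axes at that moment; what a row does not reach only later rows make up. A row lasts 1/10 s, in which the tool goes at most 50 mm and 8.59 degrees, less where a joint would pass 70% of its speed; a pose out of reach is approached as far as the arm can. A call with a gripper value outside its range is refused whole. OPENING is the gripper command: -1 is shut, 1 is fully open, values between are in proportion, set as the call begins (- or left out, the last holds). The fingers move at their own pace and stop on an object; FORCE is the grip in N (left out, the last holds). Time passes only in rows, so rows that repeat a pose let the fingers close, or fill a call up. It gives the time, the measured TCP pose, the force and the opening at its end, in the units of the state.
- observe(): the state, without advancing time (a new reading comes with each control period).
- read_camera(name): name is "side" or "top"; returns (picture, depth): 384x512x3 uint8, red, green, blue; 384x512 float32, m along the optical axis (not along the pixel's ray), 0 where there is no reading.
- camera_info(name): a dict with "fx", "fy", "cx", "cy" (pixels), "extrinsics" (4x4, takes a point from world to camera coordinates). Camera axes: x right, y up, looking along -z (the intrinsics and any distortion apply to the point x, -y, -z); pixel columns grow to the right and rows downward; lengths in m; the calibration is good to about 2 mm. A picture is of the moment at which its call begins. camera_info takes no time and is no camera call.
- finish_job(): hands the job in, once; it reports no verdict.
The state is a dict: "clock": time; "joints": joint angles; "dq": joint speeds; "effort": joint torques, N m; "position": TCP position; "tcp_rot": TCP orientation; "force": force on the tool from outside, world axes, zero at the start; "torque": the same for the moment, N m; "finger_gap": finger opening in m.
Only numpy, scipy, OpenCV 4.12 (cv2) and the standard library are available. Lean on these libraries where they do the work, as an engineer would, in place of code of your own. Each camera call takes 0.05 s, during which the arm holds its last target.

## Task

The phone lying in the cradle must be clamped for its photograph. Press the clip's long thumb bar down with one fingertip and, keeping it held down, push the phone along the cradle with the other fingertip, beneath the raised clip, until it is fully home against the end stop; then let go so that the clip springs down on the phone. Only press and push: do not lift, carry or tip the phone, and leave the other things on the table where they are.

Things in the scene. Friction and masses are not known exactly. Their poses are not given: they have to be found in the camera images.
- cradle: Fixed grey cradle. Origin on the table, z = 0; its x axis is the push direction (to the end stop), y points to the thumb-bar side, z up. In mm in this frame: flat bed top at z = 22, x -125 to 85, y -36 to 48; two rails 5 high above the bed, x -115 to 75, inner faces at y = -29.5 and 29.5, guide the phone. A foot plate, top at z = 6, lies under the thumb bar (y 47 to 97).
- end_stop (a point): Middle of the end stop's face, at bed height: x = 70, y = 0, z = 22 mm in the cradle's frame, axes as the cradle's. The stop is a bar across the bed, 9 mm high. Fully home, the phone's front edge touches it and the phone's origin is 48 mm before it (x = 22, y = 0 in the cradle).
- clip (a joint): Steel rocking clip, hinged along the cradle's x at y = 40, z = 31 mm. In rad: 0 at rest (sprung), grows as the thumb bar is pressed, stop at 0.36. At rest its nose (x 50 to 64, foot at y = 4) hangs 5 mm above the bed and blocks the phone; it clears the phone above 0.18; held down means above 0.22. Pressing takes 3 N at first, 6 N at 0.30. Released on the phone it rests at about 0.17.
- clip_thumb (a point): Middle of the thumb bar's upper face (moves with the clip). The bar is a steel strip along the cradle's x, x = -114 to 61 mm, 24 mm wide, middle line at y = 72. At rest it tilts up outwards by 0.3 rad, this point at z = 35 mm; at 0.30 rad it is level with its top at z = 25.5, so that a tip on it is level with the phone's rear edge. A finger can slide along it while holding it down.
- phone: The phone to clamp: flat, black, 96 (along its x) x 56 x 11 mm, about 0.14 kg, lying on the bed between the rails, its x along the cradle's. Origin at the centre of its underside. It starts 30 to 50 mm short of the end stop. Its rear edge, the one to push, is 48 mm behind the origin and reaches from the bed to 11 mm above it.
- keypad_phone: bystander: keypad phone 100 x 46 x 14 mm lying on the table beside the cradle, on the side away from the thumb bar
- marker_pen: bystander: white marker pen with a black cap, 124 x 14 x 14 mm, lying beside the cradle on the side away from the thumb bar
- marker_tent: bystander: folded yellow tent marker, 52 x 55 mm, 44 mm high, standing on the table beyond the thumb bar
- large_phone: bystander: large phone 140 x 68 x 9 mm lying on the table
- green_bottle: bystander: green glass bottle, 68 mm across, 190 mm tall, standing
- exhibit_box: bystander: cardboard box 110 x 85 x 60 mm
- scale: bystander: L-shaped white photo scale, 150 x 120 x 4 mm, lying flat
There are look-alikes about, which are no part of the job. What is shaped like the cradle but red or yellow is not meant. Leave any pink look-alike of the phone alone.

How it is judged:
By the outcome, as a careful person would: the job done as asked, in the order asked, and still so for the second after the job is handed in, with the robot touching nothing.
It also fails if it takes over 35 s, if anything falls off the work surface, if the arm or the gripper's body presses on something with over 40 N, if the wrist force passes 120 N, or if a joint passes its speed limit or range.

## Working session

There is one attempt and no reset: what is moved stays moved. The work goes in short steps, Python scripts to look and compute and a shell command to move; the robot and the scene stay as the last step left them, time stands still between calls to the robot, and variables do not carry over. Pictures are saved under pics/ and viewed, and the job is handed in when it is done.

```bash
mkdir -p pics; cat > h.py <<'E'
import numpy as np, cv2
from plant import *
def grab(n,tag):
    p,d=read_camera(n); cv2.imwrite(f'pics/{tag}.png',p[:,:,::-1]); np.savez(f'pics/{tag}.npz',p=p,d=d); return p,d
def ray(n,u,v):
    c=camera_info(n);E=np.array(c['extrinsics']);R=E[:3,:3];t=E[:3,3]
    k=np.array([(u-c['cx'])/c['fx'],-(v-c['cy'])/c['fy'],-1.0])
    return -R.T@t,R.T@k
def onz(n,u,v,z):
    o,d=ray(n,u,v); s=(z-o[2])/d[2]; return o+s*d
def deproj(n,u,v,dep):
    o,d=ray(n,u,v); return o+d*dep
def proj(n,P):
    c=camera_info(n);E=np.array(c['extrinsics']);q=E[:3,:3]@np.array(P)+E[:3,3]
    return c['cx']+c['fx']*q[0]/-q[2], c['cy']+c['fy']*(-q[1])/-q[2]
E
python3 - <<'E'
from h import *
for n in('top','side'):
    p,d=grab(n,n+'0'); c=camera_info(n); print(n,c)
s=observe(); print(s)
E
```

```text
top {'fx': 491.0952415867211, 'fy': 491.0952415867211, 'cx': 258.247061651386, 'cy': 193.43813113753276, 'extrinsics': array([[-0.01375372, -0.99983466, -0.0118946 ,  0.02030751],
       [ 0.99120128, -0.01519921,  0.13148766, -0.52709641],
       [-0.13164671, -0.0099815 ,  0.99124644, -1.3383651 ],
       [ 0.        ,  0.        ,  0.        ,  1.        ]])}
side {'fx': 423.093778192058, 'fy': 423.093778192058, 'cx': 255.77002594587606, 'cy': 192.5055720659676, 'extrinsics': array([[ 0.85451512, -0.51914228, -0.01718178, -0.45733108],
       [ 0.28717768,  0.44461805,  0.84843607, -0.20020013],
       [-0.43281971, -0.72993567,  0.52901892, -1.21364947],
       [ 0.        ,  0.        ,  0.        ,  1.        ]])}
{'clock': 0.1, 'joints': array([ 1.31368753e+00,  3.79341902e-01,  1.73469082e+00,  3.94551310e-05,
        1.02851148e+00, -3.33162786e-02]), 'dq': array([-0.00155586, -0.00156355, -0.0012693 ,  0.00092549, -0.00242306,
        0.00113211]), 'effort': array([ 9.76743941e-04, -7.65041900e+01, -4.35294235e+01,  6.52625877e-02,
        3.97705205e-02,  1.22595540e-05]), 'position': array([0.15527212, 0.68221475, 0.21337943]), 'tcp_rot': array([-1.30734315, -1.04218287,  1.04349254]), 'force': array([-0.49944653,  0.07512265, -0.18410462]), 'torque': array([-0.01391406,  0.01849487, -0.07407988]), 'finger_gap': 0.09130355431118517}
```

View pics/top0.png

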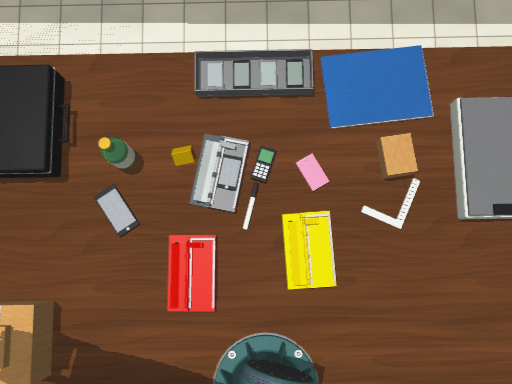

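View pics/side0.png

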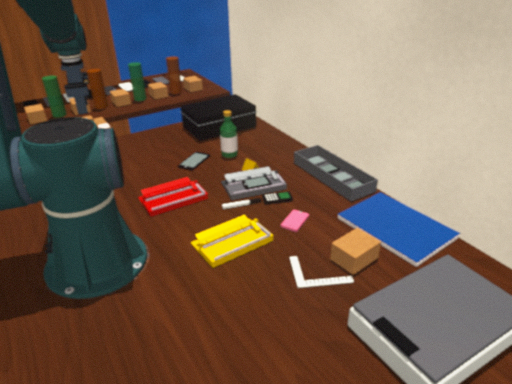

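```bash
python3 - <<'E'
import cv2
a=cv2.imread('pics/top0.png')[120:235,165:290]; cv2.imwrite('pics/topz.png',cv2.resize(a,None,fx=5,fy=5,interpolation=cv2.INTER_NEAREST))
a=cv2.imread('pics/side0.png')[145:220,205:305]; cv2.imwrite('pics/sidez.png',cv2.resize(a,None,fx=7,fy=7,interpolation=cv2.INTER_NEAREST))
E
```

```text
(no output)
```

View pics/topz.png

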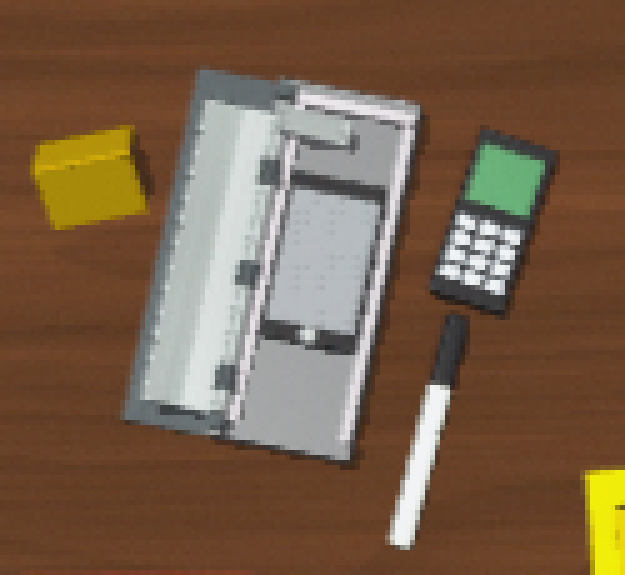

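View pics/sidez.png

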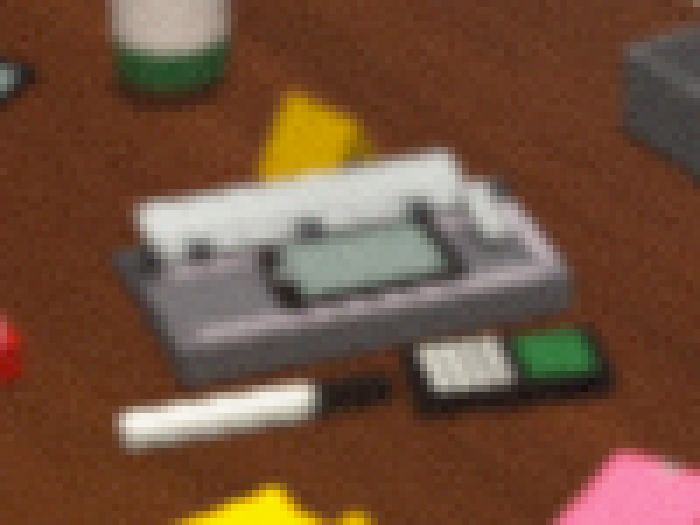

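```bash
python3 - <<'E'
from h import *
z=np.load('pics/top0.npz');p=z['p'].astype(int);d=z['d']
def P(X,Y,zz):
    u=165+X/5-.5;v=120+Y/5-.5
    q=onz('top',u,v,zz); dd=d[int(round(v)),int(round(u))]; return q,deproj('top',u,v,dd)[2]
for nm,X,Y,zz in [('farR',420,103,.022),('nearR',350,461,.022),('nearL',228,437,.022),('footFarL',202,70,.006),('footNearL',124,418,.006),('stopR',415,118,.031),
  ('phFL',292,172,.033),('phFR',386,190,.033),('phRL',260,335,.033),('phRR',353,352,.033),('bar far out',205,100,.039),('bar near out',143,402,.039),('bar mid',210,250,.035)]:
    q,h=P(X,Y,zz);print(nm,np.round(q*1000,1),'depth z',round(h*1000,1))
# depth map on cradle, mask from depth z>15mm
c=camera_info('top')
v,u=np.mgrid[120:235,165:290]
E=np.array(c['extrinsics']);K=np.stack([(u-c['cx'])/c['fx'],-(v-c['cy'])/c['fy'],-np.ones(u.shape)],-1)*d[120:235,165:290,None]
W=(K-E[:3,3])@E[:3,:3]
h=W[...,2]
print(np.round(1000*np.median(h[100:,:20]),1), np.isnan(h).sum(), (d==0).sum())
g=np.clip((h*1000+5)*5,0,255).astype(np.uint8)
cv2.imwrite('pics/hz.png',cv2.resize(g,None,fx=5,fy=5,interpolation=cv2.INTER_NEAREST))
m=((h>.013)&(W[...,1]<0.3)).astype(np.uint8)
n,l,st,ce=cv2.connectedComponentsWithStats(m)
for i in range(1,n):
    if st[i,4]>200:
        pts=W[l==i][:,:2].astype(np.float32)*1000; print(st[i],cv2.minAreaRect(pts))
E
```

```text
farR [683.6  38.6  22. ] depth z 2.6
nearR [478.3  80.2  22. ] depth z 19.5
nearL [492.9 148.9  22. ] depth z 20.8
footFarL [709.3 165.6   6. ] depth z 2.7
footNearL [506.4 210.    6. ] depth z -5.4
stopR [672.7  41.3  31. ] depth z 24.7
phFL [642.1 111.2  33. ] depth z 19.7
phFR [630.9  58.1  33. ] depth z 34.5
phRL [549.  129.6  33. ] depth z 25.5
phRR [538.6  77.4  33. ] depth z 33.5
bar far out [683.2 159.9  39. ] depth z 35.9
bar near out [511.4 194.4  39. ] depth z 3.8
bar mid [597.6 157.5  35. ] depth z 34.3
-0.5 0 774
[  28   15   57   78 3005] ((518.1664428710938, 107.19937896728516), (365.6166687011719, 176.1355438232422), 6.523169994354248)
[  7  27  22  17 242] ((499.1918029785156, 134.25341796875), (403.0283508300781, 63.37227249145508), 32.62086868286133)
[ 86  26  25  36 316] ((508.22637939453125, 10.802642822265625), (61.255470275878906, 318.3908386230469), 83.30840301513672)
```

View pics/hz.png

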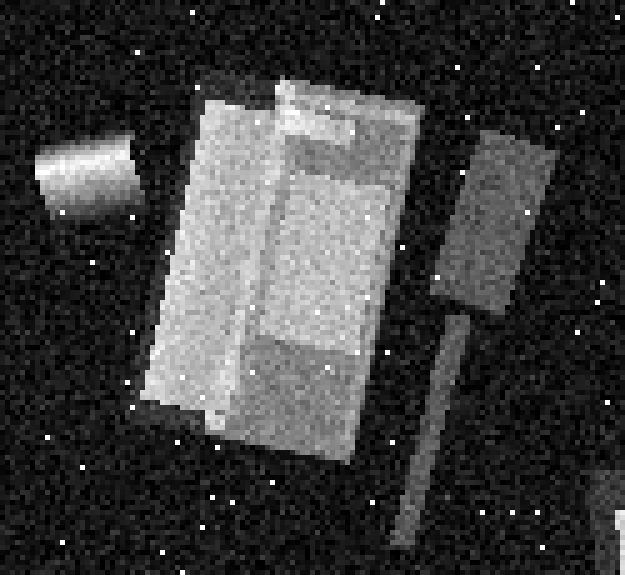

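```bash
python3 - <<'E'
from h import *
from scipy.spatial.transform import Rotation as R
z=np.load('pics/top0.npz');p=z['p']
hsv=cv2.cvtColor(p,cv2.COLOR_RGB2HSV);S=cv2.GaussianBlur(hsv[:,:,1].astype(np.float32),(3,3),0)
def line(pts,zz):
    q=np.array([onz('top',u,v,zz)[:2] for u,v in pts])*1000
    vx,vy,x,y=cv2.fitLine(q.astype(np.float32),cv2.DIST_HUBER,0,.5,.01).ravel()
    res=(q-[x,y])@[-vy,vx]; 
    if vx<0: vx,vy=-vx,-vy
    return x,y,vx,vy,res.std()
def rightedge(v):
    # from wood moving left: last crossing
    u0=245-(v-140)*14/72
    us=np.arange(int(u0)-6,int(u0)+7); s=S[v,us]
    for i in range(len(us)-1,0,-1):
        if s[i-1]<70<=s[i]: return us[i-1]+(70-s[i-1])/(s[i]-s[i-1])
def leftedge(v):
    u0=205.5-(v-135)*15.6/70
    us=np.arange(int(u0)-6,int(u0)+7); s=S[v,us]
    for i in range(len(us)-1):
        if s[i]>=90>s[i+1]: return us[i]+(s[i]-90)/(s[i]-s[i+1])
Rg=[(rightedge(v),v) for v in range(144,208)];Rg=[a for a in Rg if a[0]]
Lg=[(leftedge(v),v) for v in range(138,200)];Lg=[a for a in Lg if a[0]]
for nm,pts,zz in(('R',Rg,.022),('R0',Rg,.0),('L',Lg,.006)):
    x,y,vx,vy,s=line(pts,zz);print(nm,len(pts),'y at x=590:',y+(590-x)*vy/vx,'ang',np.degrees(np.arctan2(vy,vx)),'std',s)
s=observe();M=R.from_rotvec(s['tcp_rot']).as_matrix();print(M.round(3))
print('campos',[(lambda E:-E[:3,:3].T@E[:3,3])(np.array(camera_info(n)['extrinsics'])).round(3) for n in('top','side')])
# far/near edges of bed by column: v
V=p.astype(int)
for u in (222,226,230): print('near',u,[tuple(V[v,u]) for v in range(203,215)])
for u in (228,234,240): print('far',u,[tuple(V[v,u]) for v in range(134,150)])
E
```

```text
R 64 y at x=590: 55.79479 ang -12.044462 std 0.16817086567893527
R0 64 y at x=590: 57.536716 ang -12.044447 std 0.17086212683628063
L 62 y at x=590: 194.4365 ang -12.1341305 std 0.1872732812904534
[[ 0.222 -0.    -0.975]
 [ 0.975 -0.001  0.222]
 [-0.001 -1.     0.   ]]
campos [array([ 3.470e-01, -1.000e-03,  1.396e+00]), array([-0.077, -1.034,  0.804])]
near 222 [(np.int64(163), np.int64(166), np.int64(166)), (np.int64(164), np.int64(166), np.int64(165)), (np.int64(164), np.int64(165), np.int64(166)), (np.int64(164), np.int64(165), np.int64(165)), (np.int64(163), np.int64(165), np.int64(166)), (np.int64(163), np.int64(165), np.int64(165)), (np.int64(152), np.int64(154), np.int64(154)), (np.int64(64), np.int64(51), np.int64(45)), (np.int64(96), np.int64(59), np.int64(35)), (np.int64(99), np.int64(62), np.int64(37)), (np.int64(98), np.int64(61), np.int64(39)), (np.int64(103), np.int64(65), np.int64(40))]
near 226 [(np.int64(163), np.int64(164), np.int64(164)), (np.int64(163), np.int64(165), np.int64(164)), (np.int64(162), np.int64(165), np.int64(164)), (np.int64(162), np.int64(164), np
[... 2492 characters left out ...]
)), (np.int64(101), np.int64(64), np.int64(37)), (np.int64(102), np.int64(64), np.int64(40)), (np.int64(100), np.int64(62), np.int64(39)), (np.int64(104), np.int64(69), np.int64(49)), (np.int64(140), np.int64(133), np.int64(127)), (np.int64(160), np.int64(161), np.int64(163)), (np.int64(215), np.int64(213), np.int64(216)), (np.int64(233), np.int64(229), np.int64(233)), (np.int64(183), np.int64(177), np.int64(182)), (np.int64(133), np.int64(134), np.int64(133)), (np.int64(158), np.int64(158), np.int64(159)), (np.int64(157), np.int64(158), np.int64(158)), (np.int64(156), np.int64(156), np.int64(158)), (np.int64(159), np.int64(159), np.int64(159)), (np.int64(155), np.int64(157), np.int64(157))]
```

```bash
cat >> h.py <<'E'
A=np.radians(-12.05);ex=np.array([np.cos(A),np.sin(A)]);ey=np.array([-np.sin(A),np.cos(A)])
E
python3 - <<'E'
from h import *
O0=np.array([590,93.9])
for nm,l in(('near',[(222,209.4),(226,210.1),(230,210.65)]),('far',[(228,136.3),(234,137.45),(240,138.8)])):
    for u,v in l:
        q=onz('top',u,v,.022)[:2]*1000-O0; print(nm,round(q@ex,1),round(q@ey,1))
z=np.load('pics/top0.npz');p=z['p'].astype(int).sum(2)//3
# profile along phone axis at bed/phone, gray sampled every mm
import scipy.ndimage as nd
from plant import *
for yy in (-15,12):
  for zz in (.033,):
    xs=np.arange(-130,95,3.)
    uv=[proj('top',np.append((O0+ex*x+ey*yy)/1000,zz)) for x in xs]
    g=nd.map_coordinates(p,[[a[1] for a in uv],[a[0] for a in uv]],order=1)
    print(yy,[(int(x),int(q)) for x,q in zip(xs,g)])
E
```

```text
near -106.9 -0.9
near -106.6 -12.3
near -105.9 -23.7
far 102.7 25.4
far 102.7 7.8
far 102.1 -9.9
-15 [(-130, 69), (-127, 67), (-124, 67), (-121, 70), (-118, 68), (-115, 66), (-112, 64), (-109, 75), (-106, 150), (-103, 164), (-100, 164), (-97, 164), (-94, 164), (-91, 164), (-88, 163), (-85, 163), (-82, 164), (-79, 163), (-76, 164), (-73, 163), (-70, 163), (-67, 163), (-64, 162), (-61, 162), (-58, 163), (-55, 162), (-52, 153), (-49, 78), (-46, 50), (-43, 64), (-40, 76), (-37, 133), (-34, 184), (-31, 187), (-28, 187), (-25, 187), (-22, 187), (-19, 187), (-16, 187), (-13, 187), (-10, 187), (-7, 186), (-4, 186), (-1, 186), (2, 186), (5, 185), (8, 186), (11, 186), (14, 186), (17, 186), (20, 186), (23, 186), (26, 186), (29, 186), (32, 185), (35, 186), (38, 169), (41, 76), (44, 64), (47, 79), (50, 152), (53, 158), (56, 157), (59, 157), (62, 157), (65, 157), (68, 157), (71, 157), (74, 158), (77, 157), (80, 157), (83, 147), (86, 143), (89, 209), (92, 215)]
12 [(-130, 66), (-127, 68), (-124, 66), (-121, 66), (-118, 64), (-115, 69), (-112, 69), (-109, 65), (-106, 159), (-103, 166), (-100, 165), (-97, 165), (-94, 166), (-91, 165), (-88, 164), (-85, 165), (-82, 164), (-79, 164), (-76, 165), (-73, 164), (-70, 164), (-67, 165), (-64, 165), (-61, 164), (-58, 164), (-55, 165), (-52, 163), (-49, 126), (-46, 62), (-43, 66), (-40, 72), (-37, 135), (-34, 186), (-31, 187), (-28, 186), (-25, 187), (-22, 186), (-19, 184), (-16, 182), (-13, 182), (-10, 182), (-7, 183), (-4, 184), (-1, 187), (2, 187), (5, 187), (8, 187), (11, 187), (14, 187), (17, 186), (20, 182), (23, 185), (26, 186), (29, 186), (32, 182), (35, 185), (38, 163), (41, 82), (44, 63), (47, 71), (50, 151), (53, 160), (56, 158), (59, 159), (62, 157), (65, 92), (68, 116), (71, 183), (74, 185), (77, 184), (80, 181), (83, 162), (86, 117), (89, 222), (92, 225)]
```

```bash
python3 -m handwheel '[[-14,0,-15,0],[-41,0,-44,0],[-71,0,-77,0],[-102,0,-110,0],[-133,0,-143,-0.75],[-163,0,-176,-0.75],[-194,0,-209,-0.75],[-222,0,-239,-0.75]]' 0.314 30
python3 -m handwheel '[[-30,0,-32,0],[-62,0,-67,0],[-95,0,-102,0],[-128,0,-138,0],[-161,0,-174,0],[-190,0,-206,0],[-210,0,-228,0],[-218,0,-236,0]]'
```

```text
clock: 0.9
position: [0.3398, 0.4104, 0.2138]
tcp_rot: [-1.302, -1.052, 1.053]
force: [-0.1, 0.9, 0.3]
finger_gap: 0.06
clock: 1.7
position: [0.5251, 0.1479, 0.2138]
tcp_rot: [-1.303, -1.051, 1.051]
force: [-0.4, 0.2, -0.1]
finger_gap: 0.06
```

```bash
python3 -m handwheel '[[-2,15,1,0],[-4,40,1,0],[-4,65,1,0],[-4,90,1,0],[-4,115,1,0],[-4,135,1,0],[-4,148,1,0],[-4,154,1,0]]'
python3 - <<'E'
from h import *
from scipy.spatial.transform import Rotation as R
for n in('top','side'): grab(n,n+'1')
s=observe();P=s['position'];M=R.from_rotvec(s['tcp_rot']).as_matrix();print(P,s['force'],s['finger_gap'],np.degrees(np.arctan2(M[1,0],M[0,0])),M[:,1].round(4))
O=np.array([607.6,90.1]);q=P[:2]*1000-O;print('cradle',q@ex,q@ey)
a=cv2.imread('pics/top1.png')[110:235,165:290];b=cv2.imread('pics/side1.png')[110:235,190:315]
cv2.imwrite('pics/both1.png',cv2.resize(np.hstack([a,b]),None,fx=3.2,fy=3.2,interpolation=cv2.INTER_NEAREST))
E
```

```text
clock: 2.5
position: [0.5209, 0.1473, 0.0583]
tcp_rot: [-1.3, -1.051, 1.055]
force: [-0.1, 0.3, -0.1]
finger_gap: 0.0603
[0.52175655 0.14711691 0.05931371] [0.71502873 0.2994398  0.63761145] 0.060279669975845135 77.95928039828954 [-1.1e-03 -2.0e-04 -1.0e+00]
cradle -95.85510760810762 37.83945903806005
```

View pics/both1.png

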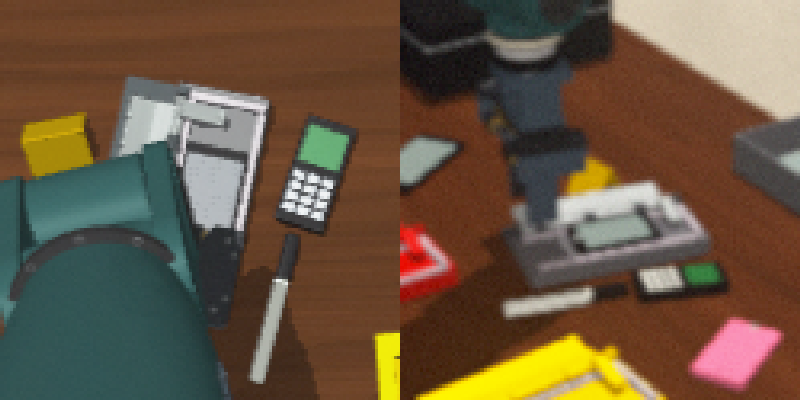

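```bash
python3 - <<'E'
from h import *
a=cv2.imread('pics/side1.png')
O=np.array([607.6,90.1]);f=8
x0,y0=220,135
im=cv2.resize(a[y0:y0+75,x0:x0+100],None,fx=f,fy=f,interpolation=cv2.INTER_CUBIC)
def dot(x,y,z,c):
    w=np.append(O+ex*x+ey*y,z)/1000;u,v=proj('side',w);cv2.circle(im,(int((u-x0+.5)*f),int((v-y0+.5)*f)),3,c,-1)
for x,y in((-125,-36),(85,-36)): dot(x,y,22,(0,0,255))
for x,y in((-66,-28),(-66,28),(30,-28),(30,28)): dot(x,y,33,(0,255,0))
for x in(-114,61):
  for y,z in((60.5,31.5),(83.5,38.5)): dot(x,y,z,(255,0,255))
for x,y in((-80,1-7),(-80,1+7),(-112,1-7),(-112,1+7)): dot(x,y,59,(255,255,0))
cv2.imwrite('pics/side1z.png',im)
E
```

```text
(no output)
```

View pics/side1z.png

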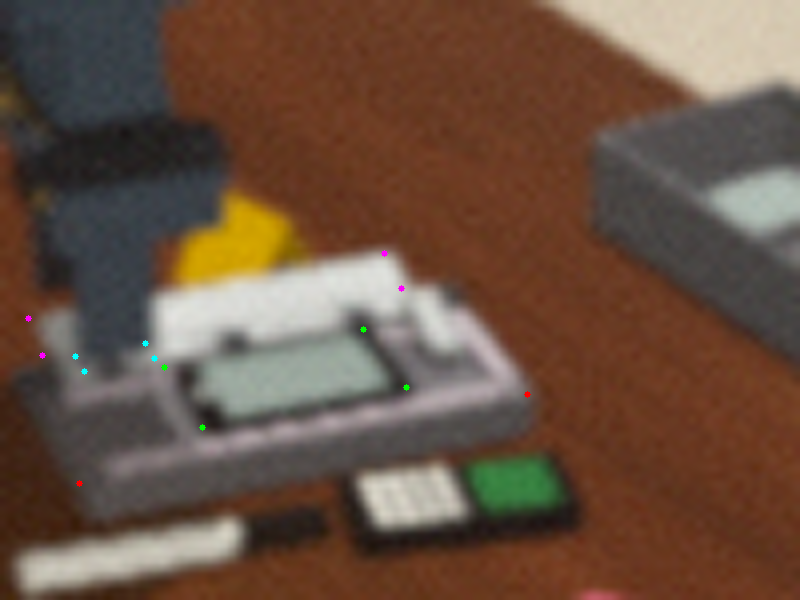

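```bash
python3 -m handwheel '[[-1,2,-1,0],[-2,6,-2,0],[-2.5,10,-2,0],[-2.5,14,-2,0],[-2.5,17,-2,0],[-2.5,19,-2,0],[-2.5,19,-2,0],[-2.5,19,-2,0]]'; python3 - <<'E'
from h import *
for i in range(1): s=observe();print(s['position'],s['force'],s['clock'])
q=s['position'][:2]*1000-[607.6,90.1];print(q@ex,q@ey)
E
```

```text
clock: 3.4
position: [0.524, 0.144, 0.0409]
tcp_rot: [-1.302, -1.053, 1.053]
force: [0.2, 0.1, 0.5]
finger_gap: 0.0599
[0.52395678 0.14395604 0.04094744] [0.18066045 0.09655745 0.4918418 ] 3.4
-93.04347347485201 35.20757055791958
```

```bash
python3 -m handwheel '[[0,2,0,0],[0,4,0,0],[0,6,0,0],[0,8,0,0],[0,10,0,0],[0,10,0,0],[0,10,0,0],[0,10,0,0]]'; python3 -m handwheel '[[0,1,0,0],[0,2,0,0],[0,3,0,0],[0,4,0,0],[0,5,0,0],[0,5,0,0],[0,5,0,0],[0,5,0,0]]'; python3 - <<'E'
from h import *
s=observe();print(s['position'],s['force'],s['torque'],s['clock'])
grab('side','side2');grab('top','top2')
s=observe();print(s['position'],s['force'])
a=cv2.imread('pics/side2.png')
cv2.imwrite('pics/side2z.png',cv2.resize(a[135:210,220:320],None,fx=8,fy=8,interpolation=cv2.INTER_CUBIC))
E
```

```text
clock: 4.2
position: [0.5241, 0.144, 0.0311]
tcp_rot: [-1.302, -1.053, 1.052]
force: [0.5, 1.7, 3.1]
finger_gap: 0.0598
clock: 5.0
position: [0.524, 0.1438, 0.0259]
tcp_rot: [-1.302, -1.052, 1.053]
force: [-0.6, -0.6, 6.3]
finger_gap: 0.0601
[0.52400027 0.14375585 0.02594275] [-0.58849153 -0.60986875  6.25897045] [-0.01567891  0.06690525 -0.0224592 ] 5.0
[0.52401292 0.14375063 0.0259446 ] [-0.09678722 -1.56357685  6.1606096 ]
```

View pics/side2z.png

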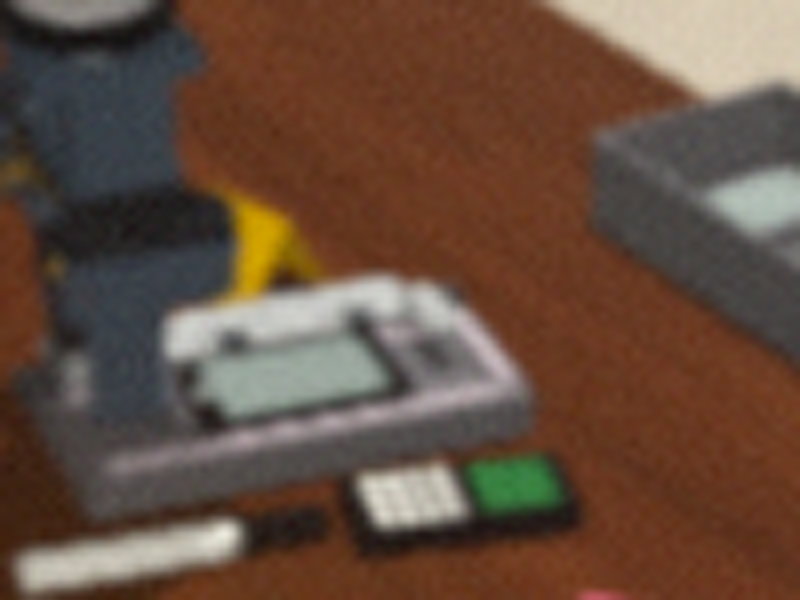

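```bash
cat > st.py <<'E'
from h import *
s=observe();q=s['position'][:2]*1000-[607.6,90.1];f=s['force'][:2]
print('cradle',(q@ex).round(2),(q@ey).round(2),'z',s['position'][2].round(4),'f along',(f@ex).round(2),'across',(f@ey).round(2),'fz',s['force'][2].round(2))
E
python3 -m handwheel '[[0,0,-1,0],[0,0,-2.5,0],[0,0,-4,0],[0,0,-6,0],[0,0,-8,0],[0,0,-9.5,0],[0,0,-10.5,0],[0,0,-11,0]]'; python3 st.py
python3 -m handwheel '[[0,0,-1,0],[0,0,-2.5,0],[0,0,-4,0],[0,0,-6,0],[0,0,-8,0],[0,0,-9.5,0],[0,0,-10.5,0],[0,0,-11,0]]'; python3 st.py
```

```text
clock: 5.9
position: [0.5338, 0.1414, 0.0256]
tcp_rot: [-1.301, -1.051, 1.054]
force: [-4.4, 1.8, 5.5]
finger_gap: 0.06
cradle -82.84 34.78 z 0.0256 f along -4.7 across 0.8 fz 5.51
clock: 6.7
position: [0.5444, 0.1391, 0.0256]
tcp_rot: [-1.3, -1.051, 1.054]
force: [-5.7, 1.8, 6.8]
finger_gap: 0.0601
cradle -72.04 34.74 z 0.0256 f along -5.92 across 0.53 fz 6.83
```

```bash
python3 - <<'E'
from h import *
grab('side','side3')
a=cv2.imread('pics/side3.png')
cv2.imwrite('pics/side3z.png',cv2.resize(a[135:210,220:320],None,fx=8,fy=8,interpolation=cv2.INTER_CUBIC))
E
```

```text
(no output)
```

View pics/side3z.png

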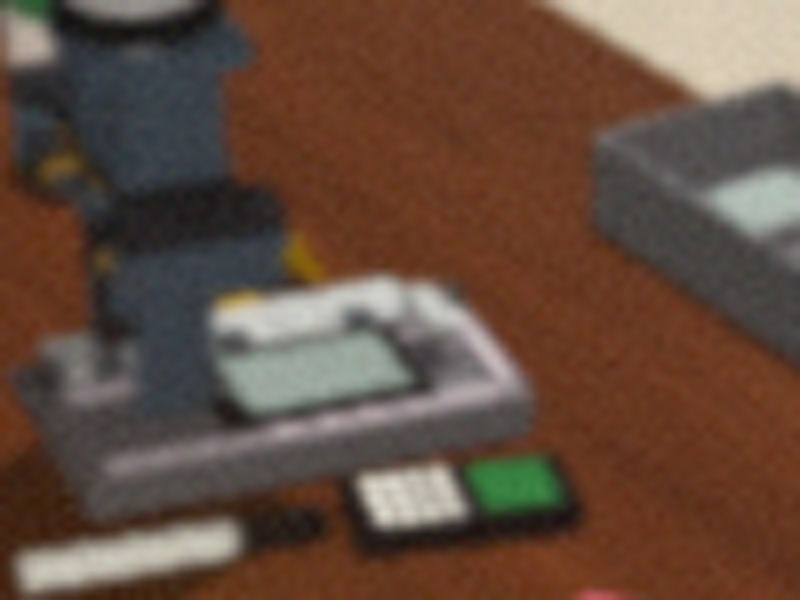

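The phone (dark edge at zoom (240,410)) has moved ahead with the finger, and the bar is still down. I'll keep pushing.

```bash

python3 -m handwheel '[[0,0,-1,0],[0,0,-2.5,0],[0,0,-4,0],[0,0,-6,0],[0,0,-8,0],[0,0,-9.5,0],[0,0,-10.5,0],[0,0,-11,0]]'; python3 st.py
python3 -m handwheel '[[0,0,-1,0],[0,0,-2.5,0],[0,0,-4,0],[0,0,-6,0],[0,0,-8,0],[0,0,-9.5,0],[0,0,-10.5,0],[0,0,-11,0]]'; python3 st.py
```

```text
clock: 7.55
position: [0.5551, 0.1368, 0.0255]
tcp_rot: [-1.3, -1.051, 1.054]
force: [-5.6, 1.7, 7.9]
finger_gap: 0.0601
cradle -61.06 34.73 z 0.0255 f along -5.84 across 0.54 fz 7.86
clock: 8.35
position: [0.5659, 0.1345, 0.0255]
tcp_rot: [-1.3, -1.051, 1.054]
force: [-5.3, 0.7, 7.1]
finger_gap: 0.0598
cradle -50.04 34.72 z 0.0255 f along -5.37 across -0.41 fz 7.11
```

```bash

python3 -m handwheel '[[0,0,-0.5,0],[0,0,-1.5,0],[0,0,-2.5,0],[0,0,-3.5,0],[0,0,-4.5,0],[0,0,-5,0],[0,0,-5,0],[0,0,-5,0]]'; python3 st.py
```

```text
clock: 9.15
position: [0.5708, 0.1335, 0.0255]
tcp_rot: [-1.3, -1.051, 1.054]
force: [-4.3, 0.3, 6.5]
finger_gap: 0.0599
cradle -45.01 34.74 z 0.0255 f along -4.27 across -0.55 fz 6.5
```

```bash

python3 -m handwheel '[[0,0,-0.5,0],[0,0,-1,0],[0,0,-1.5,0],[0,0,-2,0],[0,0,-2,0],[0,0,-2,0],[0,0,-2,0],[0,0,-2,0]]'; python3 st.py
```

```text
clock: 9.95
position: [0.5728, 0.1331, 0.0255]
tcp_rot: [-1.3, -1.051, 1.054]
force: [-4.6, 0.6, 6.9]
finger_gap: 0.0597
cradle -43.04 34.74 z 0.0255 f along -4.63 across -0.33 fz 6.95
```

```bash

python3 -m handwheel '[[0,0,-0.3,0],[0,0,-0.6,0],[0,0,-1,0],[0,0,-1,0],[0,0,-1,0],[0,0,-1,0],[0,0,-1,0],[0,0,-1,0]]'; python3 st.py; python3 - <<'E'
from h import *
grab('side','side4');grab('top','top4')
a=cv2.imread('pics/side4.png')
cv2.imwrite('pics/side4z.png',cv2.resize(a[135:210,220:320],None,fx=8,fy=8,interpolation=cv2.INTER_CUBIC))
E
```

```text
clock: 10.75
position: [0.5736, 0.1329, 0.0255]
tcp_rot: [-1.3, -1.051, 1.054]
force: [-5.6, 1.4, 7.9]
finger_gap: 0.0599
cradle -42.2 34.74 z 0.0255 f along -5.75 across 0.2 fz 7.89
```

View pics/side4z.png

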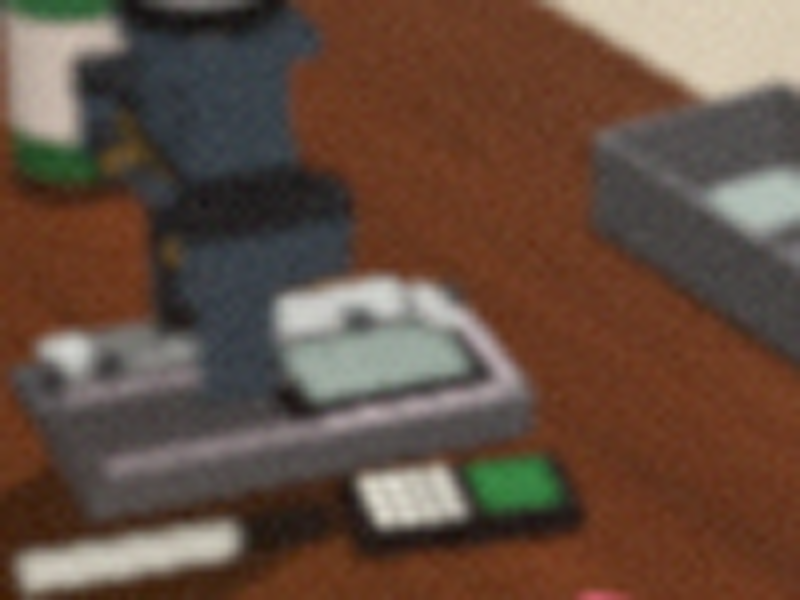

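```bash

python3 -m handwheel '[[0,0,-0.3,0],[0,0,-0.6,0],[0,0,-1,0],[0,0,-1,0],[0,0,-1,0],[0,0,-1,0],[0,0,-1,0],[0,0,-1,0]]'; python3 st.py
```

```text
clock: 11.65
position: [0.5737, 0.1328, 0.0254]
tcp_rot: [-1.299, -1.049, 1.055]
force: [-10.9, 3.0, 11.9]
finger_gap: 0.0601
cradle -42.06 34.68 z 0.0254 f along -11.28 across 0.66 fz 11.85
```

```bash

python3 -m handwheel '[[0,0,-0.3,0],[0,0,-0.6,0],[0,0,-1,0],[0,0,-1,0],[0,0,-1,0],[0,0,-1,0],[0,0,-1,0],[0,0,-1,0]]'; python3 st.py
```

```text
clock: 12.45
position: [0.5739, 0.1327, 0.0253]
tcp_rot: [-1.298, -1.048, 1.056]
force: [-15.8, 5.9, 15.5]
finger_gap: 0.06
cradle -41.87 34.65 z 0.0253 f along -16.71 across 2.46 fz 15.47
```

```bash
python3 - <<'E'
from h import *
grab('side','side5');grab('top','top5')
a=cv2.imread('pics/side5.png')[135:200,240:305];b=cv2.imread('pics/top5.png')[120:185,195:260]
cv2.imwrite('pics/b5.png',cv2.resize(np.hstack([a,b]),None,fx=6,fy=6,interpolation=cv2.INTER_CUBIC))
E
```

```text
(no output)
```

View pics/b5.png

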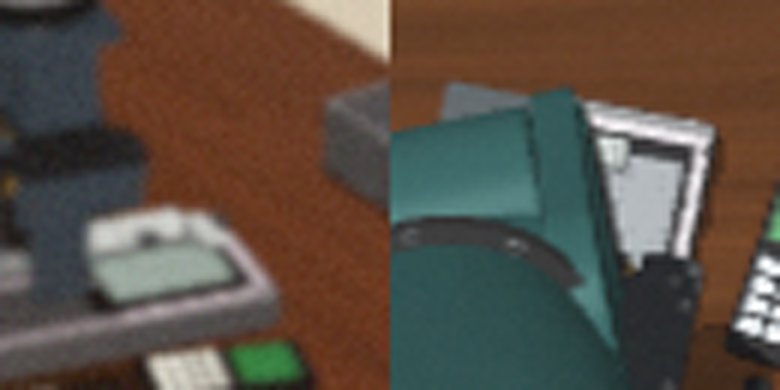

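```bash

python3 -m handwheel '[[0,0,1,0],[0,0,2,0],[0,0,3,0],[0,0,4,0],[0,0,5,0],[0,0,6,0],[0,0,6,0],[0,0,6,0]]'; python3 st.py
python3 -m handwheel '[[0,-2,0,0],[0,-5,0,0],[0,-9,0,0],[0,-15,0,0],[0,-25,0,0],[0,-40,0,0],[0,-60,0,0],[0,-80,0,0]]'; python3 st.py
python3 -m handwheel '[[0,-20,0,0],[0,-45,0,0],[0,-70,0,0],[0,-100,20,0],[15,-125,55,0],[40,-130,95,0],[70,-130,125,0],[85,-130,140,0]]'; python3 st.py
python3 - <<'E'
from h import *
grab('side','side6');grab('top','top6')
a=cv2.imread('pics/side6.png')[135:200,230:295];b=cv2.imread('pics/top6.png')[120:185,195:260]
cv2.imwrite('pics/b6.png',cv2.resize(np.hstack([a,b]),None,fx=6,fy=6,interpolation=cv2.INTER_CUBIC))
E
```

```text
clock: 13.35
position: [0.5719, 0.1338, 0.0263]
tcp_rot: [-1.303, -1.054, 1.051]
force: [3.8, -0.6, 5.9]
finger_gap: 0.0598
cradle -44.03 35.33 z 0.0263 f along 3.88 across 0.21 fz 5.94
clock: 14.15
position: [0.5709, 0.1339, 0.1076]
tcp_rot: [-1.302, -1.053, 1.052]
force: [-0.6, -0.3, -0.1]
finger_gap: 0.0599
cradle -45.09 35.19 z 0.1076 f along -0.47 across -0.43 fz -0.14
clock: 14.95
position: [0.4499, 0.248, 0.2375]
tcp_rot: [-1.301, -1.055, 1.052]
force: [0.9, -0.5, 0.2]
finger_gap: 0.06
cradle -187.14 121.5 z 0.2375 f along 0.98 across -0.27 fz 0.23
```

View pics/b6.png

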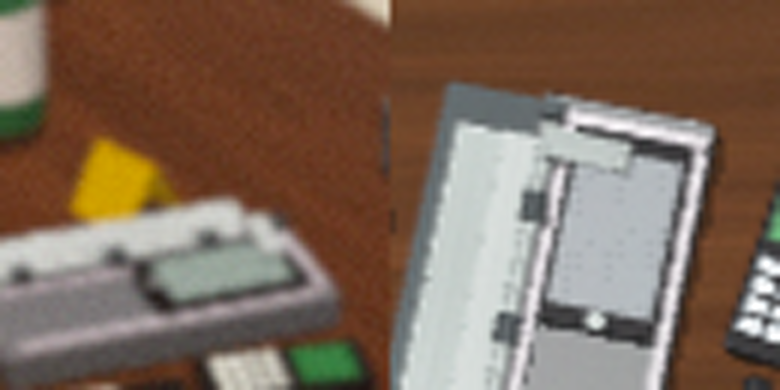

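View pics/top6.png

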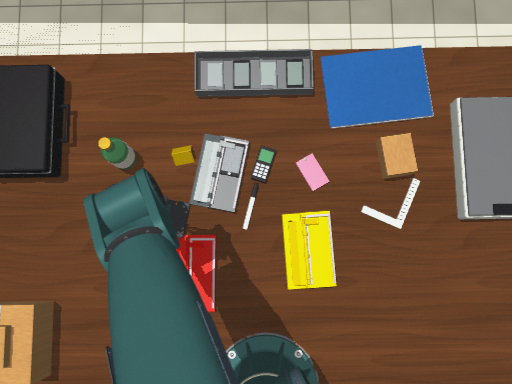

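Phone appears at the stop with the clip down on it. I'll measure how far home it is against the first picture.

```bash
python3 - <<'E'
from h import *
import scipy.ndimage as nd
O=np.array([607.6,90.1])
for t in('top0','top6'):
  p=np.load(f'pics/{t}.npz')['p'].astype(int).sum(2)//3
  for yy in(-20,-10,10,20):
    xs=np.arange(-80,80,1.)
    uv=[proj('top',np.append((O+ex*x+ey*yy)/1000,.033)) for x in xs]
    g=nd.map_coordinates(p.astype(float),[[a[1] for a in uv],[a[0] for a in uv]],order=1)
    r=[x for x,a,b in zip(xs,g,g[1:]) if a>=110>b]
    print(t,yy,'bright->dark',r,'dark->bright',[x for x,a,b in zip(xs,g,g[1:]) if a<110<=b])
# heights
z=np.load('pics/top6.npz');d=z['d']
for nm,x,y in(('phone',0,0),('phone f',40,-20),('phone r',-15,-20),('nose',57,12),('bar',-20,72),('bed',-60,0)):
    zz=.03;u,v=proj('top',np.append((O+ex*x+ey*y)/1000,zz));u,v=int(round(u)),int(round(v))
    w=d[v-1:v+2,u-1:u+2];print(nm,round(1000*deproj('top',u,v,np.median(w))[2],1))
a=np.load('pics/top0.npz')['p'].astype(int);b=z['p'].astype(int)
m=(abs(a-b).sum(2)>60).astype(np.uint8);n,l,s,c=cv2.connectedComponentsWithStats(m)
print([s[i].tolist() for i in range(1,n) if s[i,4]>8])
E
```

```text
top0 -20 bright->dark [np.float64(-68.0), np.float64(22.0), np.float64(67.0)] dark->bright [np.float64(-57.0), np.float64(30.0), np.float64(68.0)]
top0 -10 bright->dark [np.float64(-68.0), np.float64(21.0)] dark->bright [np.float64(-56.0), np.float64(31.0)]
top0 10 bright->dark [np.float64(-67.0), np.float64(21.0), np.float64(46.0)] dark->bright [np.float64(-57.0), np.float64(30.0), np.float64(48.0)]
top0 20 bright->dark [np.float64(-68.0), np.float64(21.0), np.float64(45.0)] dark->bright [np.float64(-57.0), np.float64(30.0), np.float64(49.0)]
top6 -20 bright->dark [np.float64(-29.0), np.float64(60.0)] dark->bright [np.float64(-17.0), np.float64(68.0)]
top6 -10 bright->dark [np.float64(-30.0), np.float64(61.0)] dark->bright [np.float64(-18.0), np.float64(69.0)]
top6 10 bright->dark [np.float64(-28.0), np.float64(66.0)] dark->bright [np.float64(-17.0), np.float64(68.0)]
top6 20 bright->dark [np.float64(-30.0), np.float64(68.0)] dark->bright [np.float64(-17.0), np.float64(69.0)]
phone 31.3
phone f 34.3
phone r 32.3
nose 41.8
bar 29.4
bed 20.4
[[206, 140, 8, 2, 10], [223, 141, 23, 20, 283], [194, 151, 11, 51, 138], [59, 168, 246, 216, 26606], [216, 170, 23, 21, 338], [0, 330, 33, 54, 1349], [306, 357, 9, 6, 23], [319, 365, 5, 7, 13], [240, 366, 53, 18, 482], [290, 369, 15, 14, 146], [307, 376, 6, 6, 22], [322, 381, 6, 3, 12]]
```

```bash
python3 - <<'E'
from h import *
import scipy.ndimage as nd
O=np.array([607.6,90.1])
for t in('top0','top6'):
  p=np.load(f'pics/{t}.npz')['p'].astype(int).sum(2)//3
  for yy in(-20,-10,0):
    xs=np.arange(54,84,2.)
    uv=[proj('top',np.append((O+ex*x+ey*yy)/1000,.032)) for x in xs]
    print(t,yy,nd.map_coordinates(p,[[a[1] for a in uv],[a[0] for a in uv]],order=1).tolist())
E
```

```text
top0 -20 [157, 157, 156, 156, 156, 156, 141, 105, 173, 223, 229, 190, 162, 159, 107]
top0 -10 [158, 158, 157, 158, 158, 158, 156, 148, 168, 225, 223, 201, 163, 149, 119]
top0 0 [141, 144, 155, 161, 165, 164, 124, 120, 188, 219, 220, 190, 168, 143, 103]
top6 -20 [184, 183, 170, 137, 79, 65, 62, 68, 155, 217, 229, 189, 162, 159, 107]
top6 -10 [186, 186, 177, 149, 100, 66, 62, 86, 140, 223, 223, 202, 163, 150, 119]
top6 0 [161, 162, 157, 132, 108, 107, 81, 92, 166, 211, 220, 190, 168, 143, 102]
```

The phone's dark edge runs straight into the bright stop rim, with no bed showing between them. The phone is home, so I'm handing in.

```bash
python3 -m handwheel '[[0,0,0,0],[0,0,0,0],[0,0,0,0],[0,0,0,0],[0,0,0,0],[0,0,0,0],[0,0,0,0],[0,0,0,0]]'; python3 -c "
from plant import *
print(finish_job())"
```

```text
clock: 15.85
position: [0.4518, 0.2463, 0.2359]
tcp_rot: [-1.302, -1.053, 1.053]
force: [0.0, -0.4, 0.4]
finger_gap: 0.0601
the job is handed in; nothing more can be done
None
```

The phone is home against the end stop with the clip sprung down on it, and I handed the job in at about 16 s. `finish_job()` gave no verdict.

**What I did:** I set the finger gap to 60 mm and pressed the thumb bar down with one fingertip to about z = 25.5 mm. The press took about 6 N, which corresponds to roughly 0.30 rad. Holding it there, I pushed the phone about 39 mm with the other fingertip. It stalled hard, with the push force rising from 5 N to 17 N and the tool about 42 mm behind the cradle origin, where I expected it for fully home. I then backed off about 2–3 mm, lifted straight up and moved away.

**Last checks:**
- **Phone position:** the top picture shows its front edge meeting the stop, with no bed showing between. The rear edge is about 27–29 mm behind the cradle origin (26 mm expected), which is within the camera error.
- **Clip:** the nose lies over the phone and the bar has risen partway, as it should when clamped.
- **Bystanders:** none appears moved in the top picture. The large phone and part of the red look-alike cradle were hidden by the arm, so I could not confirm those two; the tool passed over them well clear.
- **Disagreements:** the side camera's projections sat about 1–1.5 pixels (3–4 mm) off the top camera's fit. Near the stall the upward force on the tool also rose to 15 N, which I did not explain; it was well below the limits and gone after release.

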